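# Slide the heel blank along the rail into the jig's corner

### The job

On the gluing jig, push the big heel blank back against the rail where it lies, well short of the corner block; then, keeping it against the rail, slide it along, flat end first, until it is fully home in the corner pocket, touching both rail and stop. Only push it with the fingertips, and never lift or tip it; leave everything else where it is, and finish with the hand clear.

Things in the scene. Friction and masses are not known exactly. Their poses are not given: they have to be found in the camera images.
- jig: Fixed aluminium plate 200 (x) by 400 (y) mm, its top (the bed) 12 mm above the table; origin at the centre of its underside. Along its far (+x) edge, over the full length, runs a straight steel rail 16 mm high above the bed and 20 mm wide; its working face is at x = +70 mm and looks to -x, towards the robot. Place and yaw vary.
- pocket: Fixed dark steel corner block on the bed near the rail's left (+y) end, 16 mm high, axes parallel to the jig's. Origin: bed level, where the rail's face (x=0) meets the stop face (y=0). Stop: y 0 to 25, x -85 to 0 mm. Cheek: y -35 to 0, x -73 to -55 mm. The pocket between rail and cheek is 55 mm wide, 35 mm deep, open to -y and upwards.
- blank_center (a point): Centre (also half-way up) of the big heel blank: loose, 80 g, lying flat on the bed, 75 mm long (y), 50 wide (x), 20 high, brown layers over black. A D from above: flat end at y = +37.5 mm, straight parallel sides, half-round end of radius 25 mm about y = -12.5 mm. Starts off the rail, flat end towards the pocket, yaw within 0.45 rad of the rail.
- blank_flat (a point): Middle of the big heel blank's flat end, half-way up; axes as blank_center. Home in the pocket, this point is at x = -25, y = 0 mm and blank_center at x = -25, y = -37.5 mm in the pocket's frame; the round end then stands 40 mm out of the pocket.
- small_heel: Bystander: a smaller loose D-shaped heel blank, 45 by 30 by 20 mm, lying on the bed on the robot's side of the pocket. Origin: centre of its underside.
- collar: Bystander: a loose steel collar, 32 mm across, 22 mm high, standing on the bed near the small heel blank. Origin: centre of its underside.
- glue_can: Bystander: a yellow can, 84 mm across, 110 mm high, on the table to the left or right of the jig. Origin: centre of its underside.
- primer_can: Bystander: a yellow can with a paper band, 72 mm across, 90 mm high, on the table to the left or right of the jig. Origin: centre of its underside.
- mallet: Bystander: a hammer lying on the table to the left of the jig.
- glue_brush: Bystander: a brush lying on the table to the right of the jig.
- heel_blank: The same big heel blank; origin at the centre of its underside, axes as blank_center.
Things that resemble listed ones, but are neither listed nor needed, are in the scene too. Leave any green or purple look-alike of the heel_blank alone.

How it is judged:
By the outcome, as a careful person would: the job done as asked, in the order asked, and still so for the second after the job is handed in, with the robot touching nothing.
It also fails if it takes over 72 s, if anything falls off the work surface, if the arm or the gripper's body presses on something with over 40 N, if the wrist force passes 120 N, or if a joint passes its speed limit or range.

### The arm

A 7-joint arm with a two-finger parallel gripper is mounted at the origin on the work surface. World frame = base frame: x ahead of the robot, y to its left, z up, the work surface at z = 0. Lengths are in m, angles in degrees, forces in N, time in s.
With the tool pointing down it reaches from about 0.425 to 0.875 m from the base axis. Payload 4.7 kg.
Tool frame: the origin (TCP) lies at the very end of the fingers, on their centre line; the grasp point (between the pads) lies 19 mm behind it; z points along the fingers, y is the direction in which the jaws open and shut (so a half turn about z gives the same grasp; the last joint's range is limited). The gripper opens to 87 mm and grips with 3 to 60 N. Pads are 19 mm wide; open, the fingers measure 117 mm over their backs; the gripper's body (75 mm by 190 mm) begins 51 mm behind the grasp point.
Start: joints at [77.126, 18.392, -4.016, 83.108, 1.295, 78.541, -3.26], TCP at [0.154, -0.632, 0.223] pointing down, gripper open.
Joint ranges: [-163.93, 163.93], [-17.29, 119.83], [-79.2, 71.16], [3.27, 140.29], [-89.18, 269.18], [5.43, 117.66], [-154.24, 154.24]. Speed limits (degrees/s): [147.25, 147.25, 180, 180, 180, 180, 180].

### API

Orientations are given as [roll, pitch, yaw] about the fixed x, y, z axes, in that order (R = Rz(yaw) Ry(pitch) Rx(roll)).
In Python, from cell import * gives the robot as it stands.
- The arm moves only by the tool arm_command, never from a script. Its argument "targets" is a list that holds one entry, the list of rows, each a list of 7 numbers: the shift along the tool's x, y, z in m, then the turn, a rotation vector about the tool's x, y, z in degrees, then the gripper's target within -1 to 1 (shut at 1, half-way at 0, fully open at -1). In form: [[[tx, ty, tz, rx, ry, rz, claw], ...]]. A call has 1 to 10 rows; each row is the pose to reach, as a shift and turn from the pose commanded when the call began, along the tool's axes at that moment; what a row does not reach only later rows make up. A row lasts 1/10 s, in which the tool goes at most 50 mm and 8.59 degrees, less where a joint would pass 70% of its speed; a pose out of reach is approached as far as the arm can. A call with a gripper value outside its range is refused whole. The fingers move at their own pace and stop on an object; "newtons" is the grip in N (left out, the last holds). Time passes only in rows, so rows that repeat a pose let the fingers close. It gives the time, the measured TCP pose, the force and the opening at its end, in the units of the state.
- get_obs(): the state, without advancing time (a new reading comes with each control period).
- read_camera(name): name is "scene" or "top"; returns a dict with "img" (420x560x3 uint8, red, green, blue), "z_map" (420x560 float32, m along the optical axis (not along the pixel's ray), 0 where there is no reading), "K" (3x3 intrinsics, pixels), "origin" and "attitude" of the camera in the world. Camera axes: x right, y down, z forward; pixel columns grow to the right and rows downward; lengths in m; the calibration is good to about 2 mm. A picture is of the moment at which its call begins.
- sign_off(): hands the job in, once; it reports no verdict.
Trained networks look in the newest picture that a camera, given by its name, has taken for a name from the list of things; names that differ only in an ending like _2 or _b are one class to them, and where a whole thing is asked for, a point or a joint stands for the part that bears it (a point fixed in the world has none). Each returns a list of dicts, best first, with "conf" (0 to 1); they miss things now and then, are a little off and sometimes report something else, mostly with a low value. They report only what shows in the picture. A call takes as long as a camera call. They do not tell look-alikes from the thing itself.
- search_frame(thing, camera): "position" ([column, row] in pixels, amid what is visible of it).
The state is a dict: "time_s": time; "qpos": joint angles; "joint_velocities": joint speeds; "effort": joint torques, N m; "tool_pos": TCP position; "tool_rot": TCP orientation; "force": force on the tool from outside, world axes, zero at the start; "wrist_torque": the same for the moment, N m; "grip_width": finger opening in m.
Only numpy, scipy, OpenCV 4.12 (cv2) and the standard library are available. Lean on these libraries where they do the work, as an engineer would, in place of code of your own. Each camera call takes 0.05 s, during which the arm holds its last target.

## Working session

There is one attempt and no reset: what is moved stays moved. The work goes in short steps, Python scripts to look and compute and a tool call to move; the robot and the scene stay as the last step left them, time stands still between calls to the robot, and variables do not carry over. Pictures are saved under pics/ and viewed, and the job is handed in when it is done.

Besides the shell and the picture viewer there is one more tool, called after "Call:" by a JSON object that holds its "fn" and its "kwargs". arm_command: Moves the arm, as the interface text tells. Its arguments: {"type":"object","properties":{"targets":{"type":"array","items":{"type":"array","items":{"type":"array","items":{"type":"number"}}}},"newtons":{"type":"number"}},"required":["targets"]}

```bash
mkdir -p pics; python3 - <<'E'
from cell import *
import cv2,numpy as np
o=get_obs();print({k:np.round(o[k],3) for k in ('time_s','tool_pos','tool_rot','force','grip_width')})
for n in('scene','top'):
    c=read_camera(n);cv2.imwrite(f'pics/{n}0.png',c['img'][:,:,::-1]);print(n,c['K'],c['origin'],c['attitude'])
    np.savez(f'{n}0.npz',**{k:np.array(v) for k,v in c.items()})
    for t in('jig','pocket','blank_center','blank_flat','heel_blank','small_heel','collar'):
        print(t,[(np.round(d['position'],1).tolist(),round(d['conf'],2)) for d in search_frame(t,n)])
E
```

```text
{'time_s': np.float64(0.0), 'tool_pos': array([ 0.154, -0.631,  0.221]), 'tool_rot': array([-1.79888e+02,  6.00000e-03,  1.36820e+01]), 'force': array([-0.439,  0.279, -0.323]), 'grip_width': np.float64(0.087)}
scene [[484.14132379   0.         283.4675347 ]
 [  0.         484.14132379 210.89880749]
 [  0.           0.           1.        ]] [ 1.27683299 -0.38115706  1.04515982] [-140.64796604   -0.96508339   62.67363101]
jig [([270.8, 239.5], 0.9)]
pocket [([324.3, 216.3], 0.78)]
blank_center [([259.3, 179.8], 0.98), ([176.1, 204.0], 0.82), ([222.3, 192.4], 0.8), ([280.4, 297.4], 0.66), ([254.9, 233.0], 0.55)]
blank_flat [([177.1, 202.0], 0.95), ([279.2, 295.2], 0.79), ([257.8, 227.3], 0.77), ([225.1, 193.0], 0.62), ([261.6, 174.5], 0.57)]
heel_blank [([279.6, 299.0], 0.96), ([259.6, 230.7], 0.94), ([262.9, 177.0], 0.82), ([176.1, 204.1], 0.8), ([224.9, 191.6], 0.59)]
small_heel [([283.2, 198.3], 0.56)]
collar [([269.4, 241.6], 0.62)]
top [[418.63489031   0.         276.37345149]
 [  0.         418.63489031 214.17332978]
 [  0.           0.           1.        ]] [0.36282747 0.01890209 1.38061483] [-170.88304474   -0.32523374  -90.26935358]
jig [([291.9, 214.1], 0.95), ([410.3, 255.0], 0.56)]
pocket [([242.5, 215.3], 0.65)]
blank_center [([310.6, 271.0], 0.9), ([268.3, 274.5], 0.87), ([302.7, 219.1], 0.86), ([312.4, 161.2], 0.77), ([166.3, 202.0], 0.75), ([352.6, 281.4], 0.59)]
blank_flat [([273.0, 278.2], 0.88), ([310.2, 160.4], 0.82), ([311.3, 269.7], 0.67), ([354.8, 279.0], 0.67), ([303.9, 218.5], 0.61), ([168.0, 199.1], 0.5)]
heel_blank [([352.6, 279.3], 0.85), ([309.4, 269.1], 0.7), ([268.0, 272.5], 0.64), ([313.0, 164.4], 0.62), ([145.3, 251.4], 0.61), ([302.7, 218.0], 0.54)]
small_heel [([265.6, 240.1], 0.61)]
collar [([243.9, 237.6], 0.63)]
```

View pics/scene0.png

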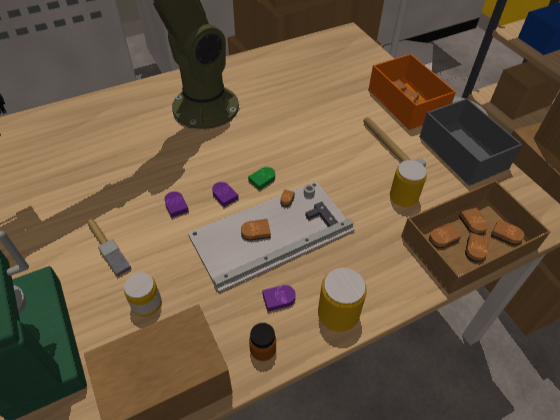

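View pics/top0.png

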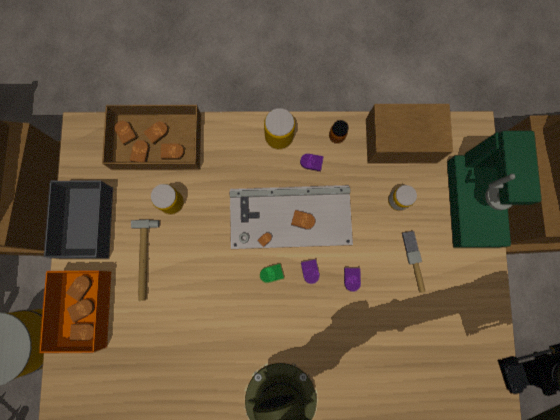

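```bash
python3 - <<'E'
import cv2
i=cv2.imread('pics/top0.png')[150:300,190:390]
cv2.imwrite('pics/topcrop.png',cv2.resize(i,None,fx=4,fy=4,interpolation=cv2.INTER_CUBIC))
E
```

```text
(no output)
```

View pics/topcrop.png

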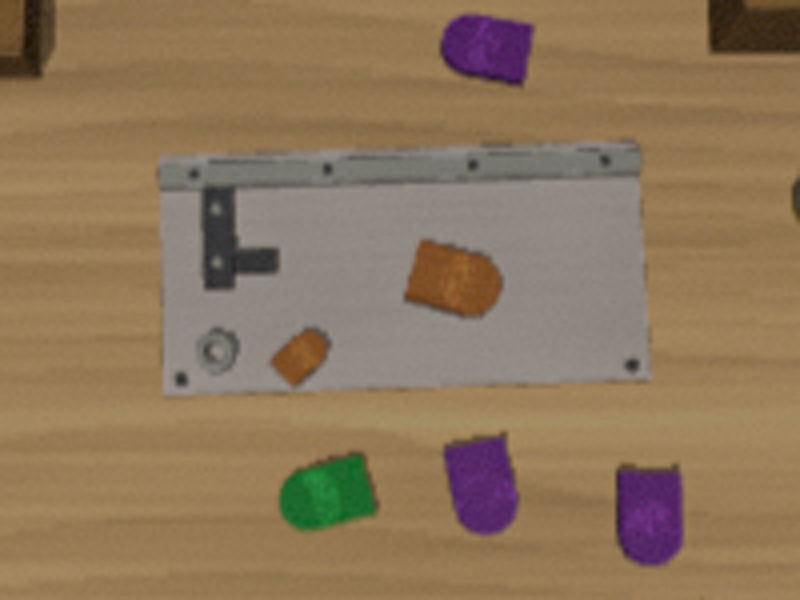

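The brown D on the jig at top px (303,219) and scene px (256,231) is the heel blank. The purple and green D's lie on the table, the other brown ones are in bins, and the small one at top px (265,240) is the small heel. Next I rectify both views onto the known heights and fit.

```bash
cat > h.py <<'E'
import numpy as np,cv2
from scipy.spatial.transform import Rotation as R
def Rc(c): return R.from_euler('xyz',np.array(c['attitude']),degrees=True).as_matrix()
def proj(c,P):
    p=(np.atleast_2d(P)-c['origin'])@Rc(c); q=p@np.array(c['K']).T; return q[:,:2]/q[:,2:]
def deproj(c,px,z):
    px=np.atleast_2d(px); d=np.c_[px,np.ones(len(px))]@np.linalg.inv(c['K']).T@Rc(c).T
    return c['origin']+d*((z-c['origin'][2])/d[:,2])[:,None]
def cloud(c):
    v,u=np.nonzero(c['z_map']>0);z=c['z_map'][v,u]
    P=(np.c_[u,v,np.ones(len(u))]@np.linalg.inv(c['K']).T*z[:,None])@Rc(c).T+c['origin']
    return u,v,P
# rectified: rows = x decreasing downward, cols = y decreasing rightwards
def rect(c,z,x0,x1,y0,y1,s=2000):
    H,W=int((x1-x0)*s),int((y1-y0)*s)
    ii,jj=np.mgrid[:H,:W]; X=x1-(ii+.5)/s; Y=y1-(jj+.5)/s
    uv=proj(c,np.c_[X.ravel(),Y.ravel(),np.full(X.size,z)]).astype(np.float32)
    return cv2.remap(c['img'],uv[:,0].reshape(H,W),uv[:,1].reshape(H,W),cv2.INTER_LINEAR)
def load(n): return dict(np.load(n+'.npz'))
E
python3 - <<'E'
from h import *
for n in('top0','scene0'):
    c=load(n); u,v,P=cloud(c)
    m=(P[:,0]>.2)&(P[:,0]<.7)&(abs(P[:,1])<.4)
    hsv=cv2.cvtColor(c['img'],cv2.COLOR_RGB2HSV)
    px={'top0':(303,219),'scene0':(256,230)}[n]
    d=deproj(c,[px],.032)[0]; print(n,'blank',d)
    near=m&(np.hypot(P[:,0]-d[0],P[:,1]-d[1])<.15)
    hist=np.histogram(P[near,2]*1000,bins=range(-8,45,2));print(list(zip(hist[1],hist[0])))
    far=(np.hypot(P[:,0]-.35,P[:,1])<.15)&(P[:,2]<.012); print('table z',np.median(P[far,2]))
    im=rect(c,.028,d[0]-.17,d[0]+.13,d[1]-.2,d[1]+.25,1700)
    cv2.imwrite(f'pics/rect_{n}.png',im[:,:,::-1]); print(d[0]-.17,d[0]+.13,d[1]-.2,d[1]+.25,im.shape)
E
```

```text
top0 blank [ 0.56296045 -0.07644297  0.032     ]
[(np.int64(-8), np.int64(56)), (np.int64(-6), np.int64(165)), (np.int64(-4), np.int64(248)), (np.int64(-2), np.int64(326)), (np.int64(0), np.int64(248)), (np.int64(2), np.int64(151)), (np.int64(4), np.int64(227)), (np.int64(6), np.int64(468)), (np.int64(8), np.int64(966)), (np.int64(10), np.int64(1079)), (np.int64(12), np.int64(850)), (np.int64(14), np.int64(347)), (np.int64(16), np.int64(141)), (np.int64(18), np.int64(53)), (np.int64(20), np.int64(46)), (np.int64(22), np.int64(72)), (np.int64(24), np.int64(125)), (np.int64(26), np.int64(170)), (np.int64(28), np.int64(181)), (np.int64(30), np.int64(158)), (np.int64(32), np.int64(95)), (np.int64(34), np.int64(39)), (np.int64(36), np.int64(8)), (np.int64(38), np.int64(2)), (np.int64(40), np.int64(0)), (np.int64(42), np.int64(0))]
table z -0.0012919552523037448
0.3929604471641084 0.6929604471641084 -0.2764429732596241 0.17355702674037593 (510, 765, 3)
scene0 blank [ 0.57180301 -0.0786189   0.032     ]
[(np.int64(-8), np.int64(1)), (np.int64(-6), np.int64(34)), (np.int64(-4), np.int64(184)), (np.int64(-2), np.int64(439)), (np.int64(0), np.int64(391)), (np.int64(2), np.int64(208)), (np.int64(4), np.int64(72)), (np.int64(6), np.int64(154)), (np.int64(8), np.int64(686)), (np.int64(10), np.int64(1605)), (np.int64(12), np.int64(1706)), (np.int64(14), np.int64(784)), (np.int64(16), np.int64(190)), (np.int64(18), np.int64(76)), (np.int64(20), np.int64(67)), (np.int64(22), np.int64(77)), (np.int64(24), np.int64(130)), (np.int64(26), np.int64(236)), (np.int64(28), np.int64(336)), (np.int64(30), np.int64(262)), (np.int64(32), np.int64(176)), (np.int64(34), np.int64(73)), (np.int64(36), np.int64(13)), (np.int64(38), np.int64(0)), (np.int64(40), np.int64(0)), (np.int64(42), np.int64(0))]
table z 0.000254343836788129
0.4018030098367229 0.701803009836723 -0.278618903936152 0.171381096063848 (510, 765, 3)
```

View pics/rect_top0.png

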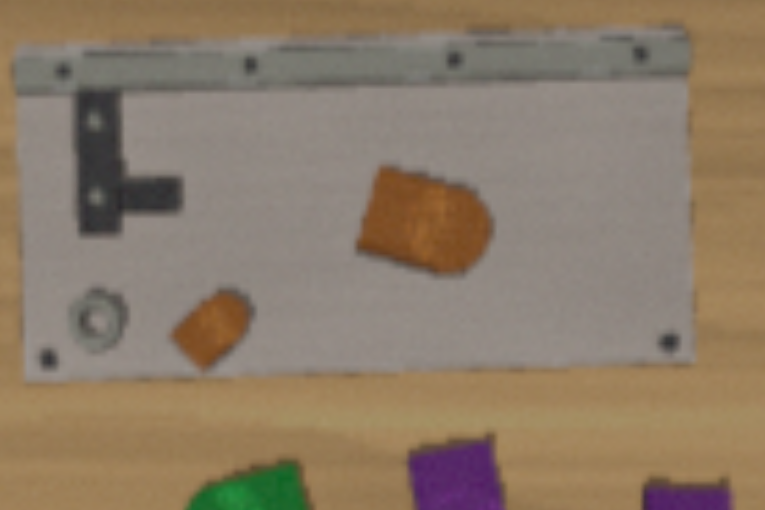

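View pics/rect_scene0.png

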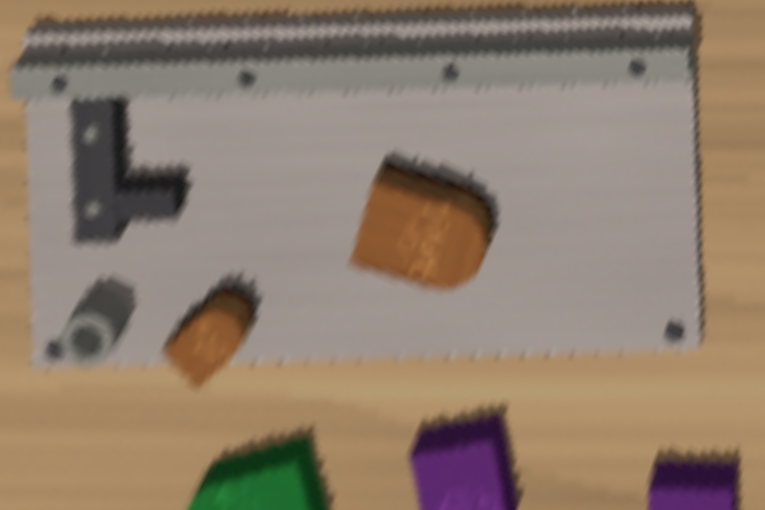

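```bash
cat > fit.py <<'E'
from h import *
import sys
from scipy.optimize import minimize
def D(cx,cy,th,L=.075,r=.025):
    a=np.linspace(0,-np.pi,25); yc=-L/2+r
    p=np.r_[[[-r,L/2],[r,L/2]],np.c_[r*np.cos(a),yc+r*np.sin(a)]]
    c,s=np.cos(th),np.sin(th); return p@np.array([[c,-s],[s,c]]).T+[cx,cy]
def brown(c,centre,rad=.07):
    hsv=cv2.cvtColor(c['img'],cv2.COLOR_RGB2HSV); m=((hsv[...,0]<16)&(hsv[...,1]>130)&(hsv[...,2]>70)).astype(np.uint8)
    uv=proj(c,[[*centre,.032]])[0]; n,lab=cv2.connectedComponents(m)
    sub=lab[int(uv[1])-3:int(uv[1])+4,int(uv[0])-3:int(uv[0])+4]; sub=sub[sub>0]
    return (lab==np.bincount(sub).argmax())
def fit_blank(c,x0):
    m=brown(c,x0[:2]); v,u=np.nonzero(m); 
    S=8; u0,v0=u.min()-6,v.min()-6; w,h=u.max()+7-u0,v.max()+7-v0
    M=cv2.resize(m[v0:v0+h,u0:u0+w].astype(np.float32),(w*S,h*S),interpolation=cv2.INTER_NEAREST)
    def cost(x):
        q=D(x[0]*.01,x[1]*.01,x[2]*.2); uv=proj(c,np.c_[q,np.full(len(q),.032)])
        A=np.zeros_like(M); cv2.fillPoly(A,[np.round(((uv-[u0,v0])+.5)*S*16).astype(np.int32)],1.,shift=4)
        return np.abs(A-M).sum()/M.sum()
    best=min((minimize(cost,[x0[0]*100,x0[1]*100,(x0[2]+d)*5],method='Nelder-Mead',options=dict(initial_simplex=np.array([x0[0]*100,x0[1]*100,(x0[2]+d)*5])+np.array([[0,0,0],[.5,0,0],[0,.5,0],[0,0,.6]]))) for d in(-.15,0,.15)),key=lambda r:r.fun)
    return best.x*[.01,.01,.2],best.fun
E
python3 - <<'E'
from fit import *
for n in('top0','scene0'):
    c=load(n); x,f=fit_blank(c,[.563,-.077,-.2]); print(n,np.round(x,4),'yaw',np.degrees(x[2]),f)
    # rail edge: rect at z .028 ; score profile
    s=4000;y0,y1=-.22,.08
    for z in(.028,.012):
        im=rect(c,z,.60,.68,y0,y1,s).astype(float)
        g=(im[...,1]-im[...,0])  # greenness
        gs=cv2.GaussianBlur(g,(41,5),0); d=np.gradient(gs,axis=0)
        r=d[20:-20].argmin(0)+20; Y=y1-(np.arange(len(r))+.5)/s; X=.68-(r+.5)/s
        ok=np.ones(len(r),bool)
        for k in range(6):
            p=np.polyfit(Y[ok],X[ok],1); e=abs(X-np.polyval(p,Y)); ok=e<max(.0015,np.median(e))
        print(n,z,'x=',p,'jig yaw',np.degrees(-np.arctan(p[0])),ok.mean(), 'x at y=-.077',np.polyval(p,-.077))
E
```

```text
top0 [ 0.5606 -0.0775 -0.2831] yaw -16.222954147999996 0.08580942451953888
top0 0.028 x= [-0.0240741   0.64308391] jig yaw 1.3790780524620008 0.595 x at y=-.077 0.6449376146666427
top0 0.012 x= [-0.02612356  0.64668648] jig yaw 1.4964296583930687 0.5925 x at y=-.077 0.6486979947122021
scene0 [ 0.565  -0.0796 -0.3003] yaw -17.203941487740238 0.06737561523914337
scene0 0.028 x= [-0.02652338  0.6471291 ] jig yaw 1.5193216772876175 0.9133333333333333 x at y=-.077 0.6491713979376894
scene0 0.012 x= [-0.02800104  0.63722763] jig yaw 1.6039221557189967 0.9575 x at y=-.077 0.6393837116831406
```

```bash
cat > mv.py <<'E'
import sys,numpy as np
from cell import *
from scipy.spatial.transform import Rotation as R
# usage: mv.py x y z yaw  -> tool-frame shift from measured pose
o=get_obs(); p=np.array(o['tool_pos']); Rt=R.from_euler('xyz',o['tool_rot'],degrees=True)
print('t',round(float(o['time_s']),2),'pos',np.round(p,4),'rot',np.round(o['tool_rot'],2),'F',np.round(o['force'],2),'w',round(float(o['grip_width']),4))
if len(sys.argv)>1:
    a=list(map(float,sys.argv[1:])); T=R.from_euler('xyz',[180,0,a[3]],degrees=True)
    print('shift',np.round(Rt.inv().apply(np.array(a[:3])-p),4),'rotvec',np.round((Rt.inv()*T).as_rotvec(degrees=True),2))
E
python3 mv.py .500 -.073 .15 1.5
python3 - <<'E'
from fit import *
jy=np.radians(1.5)
# overlay: rail line, pocket guess, blank fit ; dark mask pocket edges
for n in('top0','scene0'):
    c=load(n); s=2000; im=rect(c,.028,.55,.67,-.0,.16,s); g=im.astype(float).sum(2)
    cv2.imwrite(f'pics/pk_{n}.png',cv2.resize(im[:,:,::-1],None,fx=2,fy=2))
    for x in(.625,.64-.02,.60):
        r=int((.67-x)*s); pr=cv2.GaussianBlur(g[r-4:r+5].mean(0)[None],(9,1),0)[0]; d=np.gradient(pr)
        print(n,x,'left',.16-d[:200].argmin()/s,'right(stop face/cheek end)',.16-d.argmax()/s)
    for name,px in dict(top0=dict(p=(403,197),y=(165,198),g=(280,128)),scene0={})[n].items(): print(name,deproj(c,[px],.1))
E
```

```text
t 0.8 pos [ 0.1537 -0.6316  0.2226] rot [179.99   0.    13.68] F [ 0.01 -0.23  0.22] w 0.0872
shift [ 0.4686 -0.4609  0.0725] rotvec [1.000e-02 0.000e+00 1.218e+01]
top0 0.625 left 0.129 right(stop face/cheek end) 0.10200000000000001
top0 0.62 left 0.131 right(stop face/cheek end) 0.10200000000000001
top0 0.6 left 0.128 right(stop face/cheek end) 0.1015
p [[ 0.6211439 -0.385201   0.1      ]]
y [[0.62060543 0.35710818 0.1       ]]
g [[ 0.84790834 -0.00226836  0.1       ]]
scene0 0.625 left 0.1295 right(stop face/cheek end) 0.096
scene0 0.62 left 0.1295 right(stop face/cheek end) 0.097
scene0 0.6 left 0.129 right(stop face/cheek end) 0.061
```

Call:
{"fn": "arm_command", "kwargs": {"targets": [[[0.025,-0.025,0.004,0,0,0.6,0.54],[0.05,-0.05,0.008,0,0,1.2,0.54],[0.08,-0.08,0.012,0,0,2,0.54],[0.11,-0.11,0.017,0,0,3,0.54],[0.14,-0.14,0.022,0,0,4,0.54],[0.17,-0.17,0.027,0,0,5,0.54],[0.2,-0.2,0.032,0,0,6,0.54],[0.23,-0.23,0.036,0,0,6,0.54],[0.26,-0.26,0.04,0,0,6,0.54],[0.28,-0.28,0.042,0,0,6,0.54]]], "newtons": 30}}

```text
time_s: 1.8
tool_pos: [0.361, -0.2903, 0.1806]
tool_rot: [180.0, -0.0, 7.9]
force: [0.1, -0.3, 0.8]
grip_width: 0.0216
```

```bash
python3 mv.py .500 -.073 .12 1.5
```

```text
t 1.8 pos [ 0.361  -0.2903  0.1806] rot [ 1.80e+02 -2.00e-02  7.86e+00] F [ 0.15 -0.33  0.83] w 0.0216
shift [ 0.1673 -0.1963  0.0606] rotvec [ 0.   -0.02  6.36]
```

Call:
{"fn": "arm_command", "kwargs": {"targets": [[[0.025,-0.03,0.01,0,0,1,0.54],[0.05,-0.06,0.02,0,0,2,0.54],[0.08,-0.09,0.03,0,0,3,0.54],[0.11,-0.13,0.04,0,0,4.5,0.54],[0.14,-0.16,0.05,0,0,5.5,0.54],[0.155,-0.18,0.056,0,0,6.4,0.54],[0.167,-0.196,0.06,0,0,6.4,0.54],[0.167,-0.196,0.06,0,0,6.4,0.54]]]}}

```text
time_s: 2.6
tool_pos: [0.4996, -0.0733, 0.1202]
tool_rot: [-179.9, -0.0, 1.6]
force: [0.5, -0.8, 0.2]
grip_width: 0.0198
```

```bash
python3 mv.py .500 -.073 .019 1.5
```

```text
t 2.6 pos [ 0.4996 -0.0733  0.1202] rot [-179.89   -0.      1.59] F [ 0.49 -0.8   0.21] w 0.0198
shift [ 4.000e-04 -1.000e-04  1.012e-01] rotvec [-0.11 -0.    0.09]
```

Call:
{"fn": "arm_command", "kwargs": {"targets": [[[0,0,0.02,0,0,0,0.54],[0,0,0.04,0,0,0,0.54],[0,0,0.06,0,0,0,0.54],[0,0,0.075,0,0,0,0.54],[0,0,0.085,0,0,0,0.54],[0,0,0.093,0,0,0,0.54],[0,0,0.098,0,0,0,0.54],[0,0,0.101,0,0,0,0.54],[0,0,0.101,0,0,0,0.54]]]}}

```text
time_s: 3.5
tool_pos: [0.4989, -0.0768, 0.0195]
tool_rot: [180.0, -0.0, 1.3]
force: [0.3, -0.1, -0.7]
grip_width: 0.0203
```

```bash
python3 mv.py; python3 - <<'E'
from h import *
from cell import *
for n in('scene','top'):
    c=read_camera(n); P=proj(c,[[.55,-.07,.03]])[0].astype(int)
    i=c['img'][max(0,P[1]-70):P[1]+70,P[0]-90:P[0]+90,::-1]; cv2.imwrite(f'pics/{n}1.png',cv2.resize(i,None,fx=4,fy=4,interpolation=cv2.INTER_CUBIC))
E
```

```text
t 3.5 pos [ 0.4989 -0.0768  0.0195] rot [179.99  -0.     1.29] F [ 0.34 -0.12 -0.74] w 0.0203
```

View pics/scene1.png

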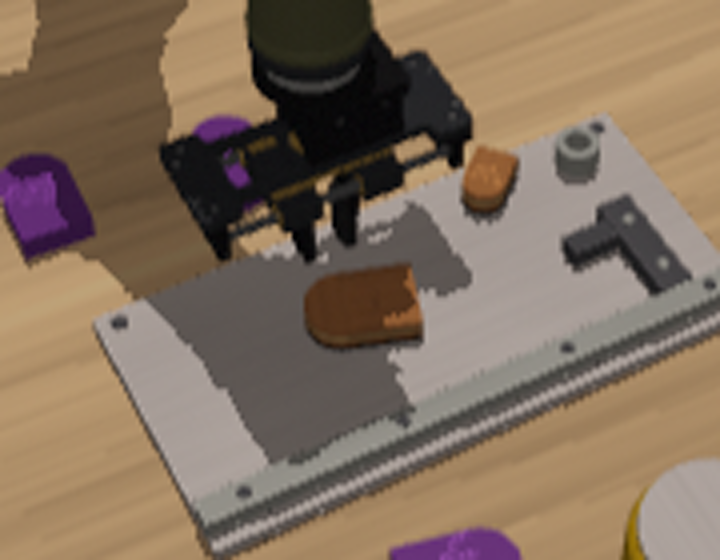

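Call:
{"fn": "arm_command", "kwargs": {"targets": [[[0.01,0,0,0,0,0,0.54],[0.018,0,0,0,0,0,0.54],[0.023,0,0,0,0,0,0.54],[0.027,0,0,0,0,0,0.54],[0.031,0,0,0,0,0,0.54],[0.035,0,0,0,0,0,0.54],[0.039,0,0,0,0,0,0.54],[0.043,0,0,0,0,0,0.54],[0.047,0,0,0,0,0,0.54],[0.05,0,0,0,0,0,0.54]]]}}

```text
time_s: 4.6
tool_pos: [0.5492, -0.0756, 0.0195]
tool_rot: [180.0, -0.0, 1.3]
force: [-0.1, 0.4, -0.2]
grip_width: 0.0205
```

```bash
cat > snap.py <<'E'
import sys
from h import *
from cell import *
k=sys.argv[1]; out=[]
for n in('scene','top'):
    c=read_camera(n); np.savez(f'{n}{k}.npz',**{a:np.array(v) for a,v in c.items()}); P=proj(c,[[float(sys.argv[2]),float(sys.argv[3]),.03]])[0].astype(int)
    i=c['img'][max(0,P[1]-50):P[1]+50,P[0]-50:P[0]+50,::-1]; out.append(cv2.resize(i,(400,400),interpolation=cv2.INTER_CUBIC))
cv2.imwrite(f'pics/s{k}.png',np.hstack(out))
E
python3 mv.py; python3 snap.py 2 .6 -.07
```

```text
t 4.6 pos [ 0.5492 -0.0756  0.0195] rot [ 1.80e+02 -1.00e-02  1.28e+00] F [-0.06  0.43 -0.17] w 0.0205
```

View pics/s2.png

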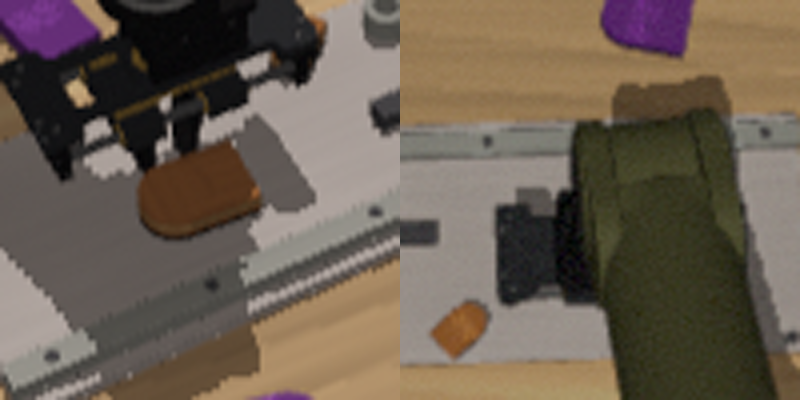

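The scene view shows the blank at crop px (200,190), now parallel to the rail, with both fingertips on its near side. I carry on pushing.

Call:
{"fn": "arm_command", "kwargs": {"targets": [[[0.004,0,0,0,0,0,0.54],[0.008,0,0,0,0,0,0.54],[0.012,0,0,0,0,0,0.54],[0.016,0,0,0,0,0,0.54],[0.02,0,0,0,0,0,0.54],[0.024,0,0,0,0,0,0.54],[0.028,0,0,0,0,0,0.54],[0.031,0,0,0,0,0,0.54],[0.033,0,0,0,0,0,0.54],[0.035,0,0,0,0,0,0.54]]]}}

```text
time_s: 5.7
tool_pos: [0.5839, -0.0748, 0.0195]
tool_rot: [180.0, 0.0, 1.3]
force: [-0.4, 0.4, 1.2]
grip_width: 0.0199
```

```bash
python3 mv.py; python3 snap.py 3 .61 -.07
```

```text
t 5.7 pos [ 0.5839 -0.0748  0.0195] rot [1.7999e+02 1.0000e-02 1.2800e+00] F [-0.45  0.36  1.23] w 0.0199
```

View pics/s3.png

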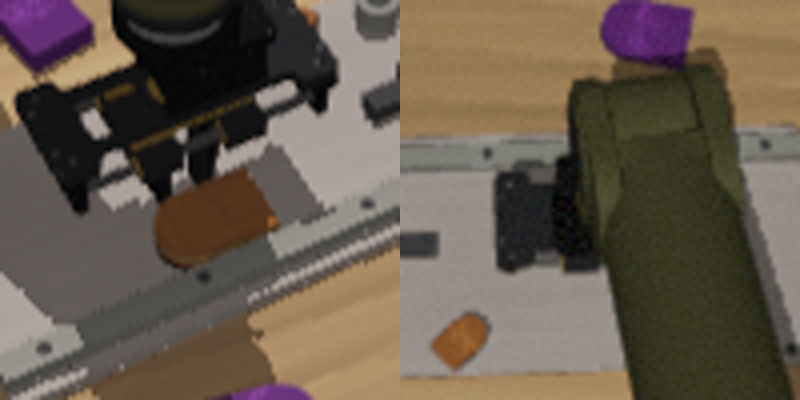

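Call:
{"fn": "arm_command", "kwargs": {"targets": [[[0.001,0,0,0,0,0,0.54],[0.002,0,0,0,0,0,0.54],[0.003,0,0,0,0,0,0.54],[0.004,0,0,0,0,0,0.54],[0.004,0,0,0,0,0,0.54]]]}}

```text
time_s: 6.3
tool_pos: [0.5863, -0.075, 0.0193]
tool_rot: [180.0, 0.2, 1.3]
force: [-5.9, -0.2, 4.1]
grip_width: 0.0201
```

Call:
{"fn": "arm_command", "kwargs": {"targets": [[[0.001,0,0,0,0,0,0.54],[0.001,0,0,0,0,0,0.54],[0.001,0,0,0,0,0,0.54]]]}}

```text
time_s: 6.6
tool_pos: [0.5863, -0.0751, 0.0191]
tool_rot: [180.0, 0.3, 1.3]
force: [-7.5, -0.7, 5.6]
grip_width: 0.02
```

```bash
python3 mv.py; python3 snap.py 4 .615 -.07
```

```text
t 6.6 pos [ 0.5863 -0.0751  0.0191] rot [179.96   0.31   1.28] F [-7.51 -0.75  5.56] w 0.02
```

View pics/s4.png

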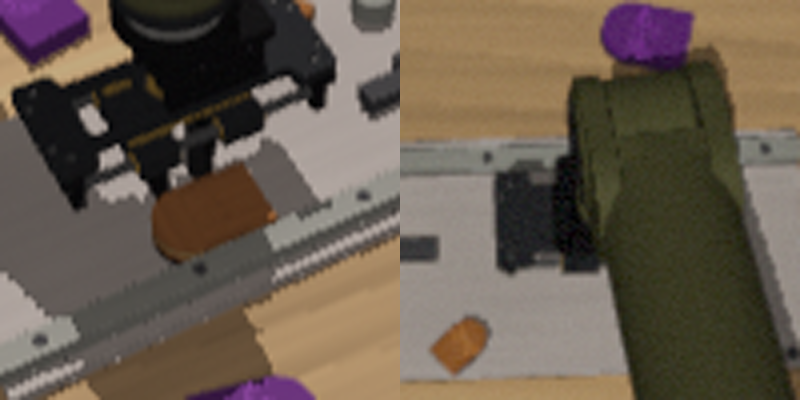

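Against the rail now: force rose to 7.5 N and the scene crop shows no gap at the rail (px 200,260). I back off and go round to the round end, with the hand turned 15° so the push also leans onto the rail.

Call:
{"fn": "arm_command", "kwargs": {"targets": [[[-0.01,0,0,0,0,0,0.54],[-0.032,0,0,0,0,0,0.54],[-0.032,0.02,0,0,0,3,1],[-0.032,0.04,0,0,0,8,1],[-0.032,0.06,0,0,0,13,1],[-0.032,0.08,0,0,0,15,1],[-0.032,0.09,0,0,0,15,1],[-0.032,0.09,0,0,0,15,1]]]}}

```text
time_s: 7.5
tool_pos: [0.5588, -0.1678, 0.0195]
tool_rot: [180.0, -0.0, -13.8]
force: [-0.6, 0.2, -0.2]
grip_width: 0.0002
```

```bash
python3 mv.py .611 -.168 .019 -13.6; python3 snap.py 5 .615 -.07; python3 - <<'E'
from fit import *
for n in('scene5','top5'):
    c=load(n)
    try:
        x,f=fit_blank(c,[.62,-.078,.02]);print(n,x,np.degrees(x[2]),f)
    except Exception as e: print(n,e)
E
```

```text
t 7.5 pos [ 0.5588 -0.1678  0.0195] rot [ 1.7996e+02 -3.0000e-02 -1.3840e+01] F [-0.57  0.23 -0.24] w 0.0002
shift [ 0.0507 -0.0123  0.0005] rotvec [ 0.04 -0.03 -0.24]
scene5 [ 6.24694193e-01 -7.16300815e-02 -6.19029652e-04] -0.035467786430873095 0.06518163532018661
top5 [ 0.61982249 -0.07002834  0.00167029] 0.09570052201241605 0.3178791105747223
```

View pics/s5.png

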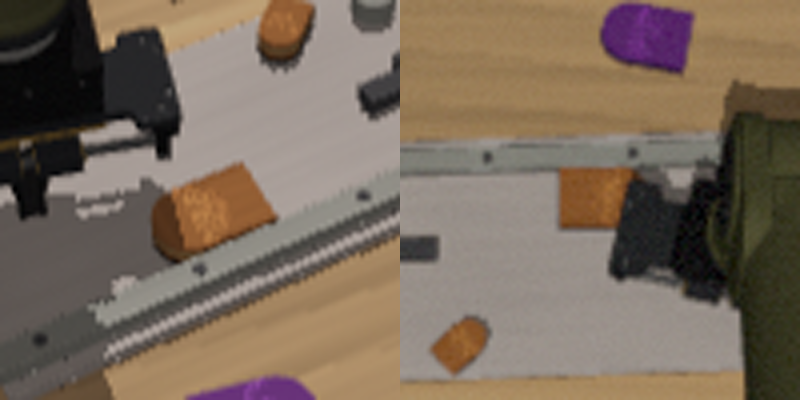

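Call:
{"fn": "arm_command", "kwargs": {"targets": [[[0.012,-0.003,0,0,0,0,1],[0.026,-0.006,0,0,0,0,1],[0.04,-0.009,0,0,0,0,1],[0.05,-0.012,0,0,0,0,1],[0.051,-0.012,0,0,0,0,1],[0.046,-0.031,0,0,0,0,1],[0.043,-0.043,0,0,0,0,1],[0.041,-0.048,0,0,0,0,1],[0.04,-0.053,0,0,0,0,1],[0.039,-0.056,0,0,0,0,1]]]}}

```text
time_s: 8.6
tool_pos: [0.6099, -0.1202, 0.0196]
tool_rot: [180.0, -0.0, -13.7]
force: [0.5, -0.4, -0.1]
grip_width: 0.0003
```

```bash
python3 mv.py ; python3 snap.py 6 .615 -.07
```

```text
t 8.6 pos [ 0.6099 -0.1202  0.0196] rot [ 1.7998e+02 -1.0000e-02 -1.3710e+01] F [ 0.51 -0.38 -0.14] w 0.0003
```

View pics/s6.png

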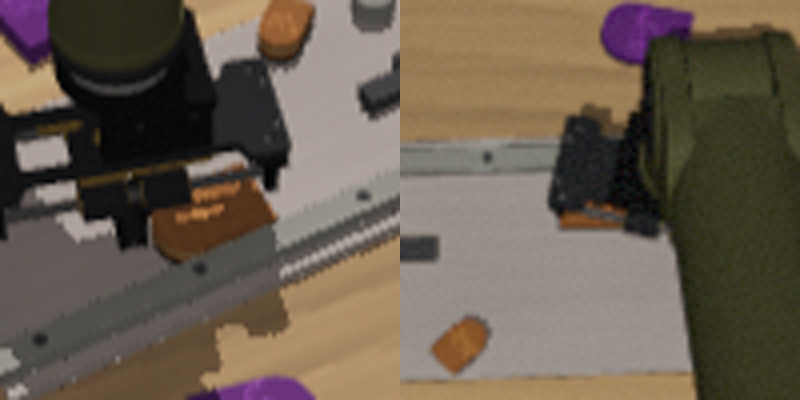

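Call:
{"fn": "arm_command", "kwargs": {"targets": [[[-0.001,-0.004,0,0,0,0,1],[-0.0022,-0.008,0,0,0,0,1],[-0.0033,-0.012,0,0,0,0,1],[-0.0043,-0.016,0,0,0,0,1],[-0.0054,-0.02,0,0,0,0,1],[-0.0065,-0.024,0,0,0,0,1],[-0.0076,-0.028,0,0,0,0,1],[-0.0087,-0.032,0,0,0,0,1],[-0.0098,-0.036,0,0,0,0,1],[-0.0108,-0.04,0,0,0,0,1]]]}}

```text
time_s: 9.7
tool_pos: [0.609, -0.0785, 0.0195]
tool_rot: [180.0, 0.0, -13.7]
force: [-0.4, 0.0, -0.7]
grip_width: 0.0003
```

```bash
python3 mv.py ; python3 snap.py 7 .615 -.02
```

```text
t 9.7 pos [ 0.609  -0.0785  0.0195] rot [179.99   0.   -13.72] F [-0.41  0.01 -0.73] w 0.0003
```

View pics/s7.png

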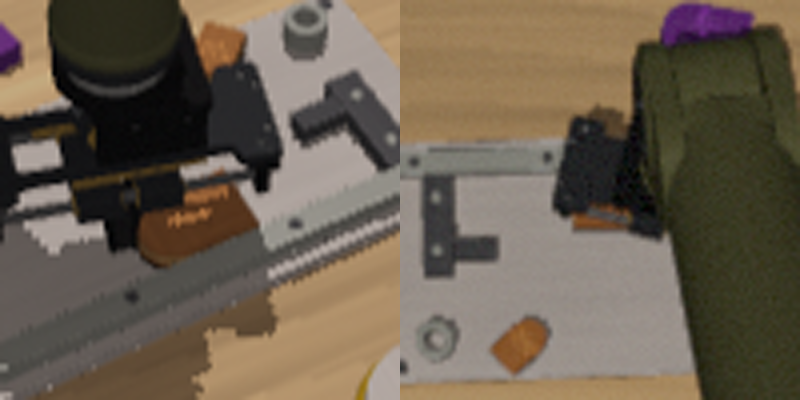

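The blank follows along the rail (scene crop px (195,220)), flat end leading and edge on the rail.

Call:
{"fn": "arm_command", "kwargs": {"targets": [[[-0.001,-0.004,0,0,0,0,1],[-0.0022,-0.008,0,0,0,0,1],[-0.0033,-0.012,0,0,0,0,1],[-0.0043,-0.016,0,0,0,0,1],[-0.0054,-0.02,0,0,0,0,1],[-0.0065,-0.024,0,0,0,0,1],[-0.0076,-0.028,0,0,0,0,1],[-0.0087,-0.032,0,0,0,0,1],[-0.0098,-0.036,0,0,0,0,1],[-0.0108,-0.04,0,0,0,0,1]]]}}

```text
time_s: 10.8
tool_pos: [0.608, -0.0371, 0.0195]
tool_rot: [180.0, 0.0, -13.7]
force: [-0.1, 0.4, 0.3]
grip_width: 0.0006
```

```bash
python3 mv.py ; python3 snap.py 8 .615 .03
```

```text
t 10.8 pos [ 0.608  -0.0371  0.0195] rot [179.99   0.   -13.72] F [-0.14  0.35  0.35] w 0.0006
```

View pics/s8.png

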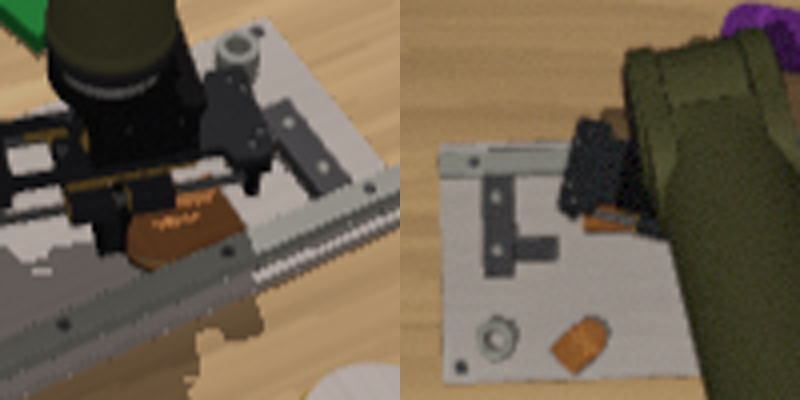

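Call:
{"fn": "arm_command", "kwargs": {"targets": [[[-0.001,-0.004,0,0,0,0,1],[-0.0022,-0.008,0,0,0,0,1],[-0.0033,-0.012,0,0,0,0,1],[-0.0043,-0.016,0,0,0,0,1],[-0.0054,-0.02,0,0,0,0,1],[-0.0065,-0.024,0,0,0,0,1],[-0.0076,-0.028,0,0,0,0,1],[-0.0087,-0.032,0,0,0,0,1],[-0.0095,-0.035,0,0,0,0,1],[-0.0103,-0.038,0,0,0,0,1]]]}}

```text
time_s: 11.9
tool_pos: [0.607, 0.0022, 0.0195]
tool_rot: [180.0, 0.0, -13.7]
force: [-0.6, -0.9, -0.1]
grip_width: 0.0003
```

```bash
python3 mv.py ; python3 snap.py 9 .615 .06
```

```text
t 11.9 pos [0.607  0.0022 0.0195] rot [179.99   0.   -13.71] F [-0.55 -0.92 -0.14] w 0.0003
```

View pics/s9.png

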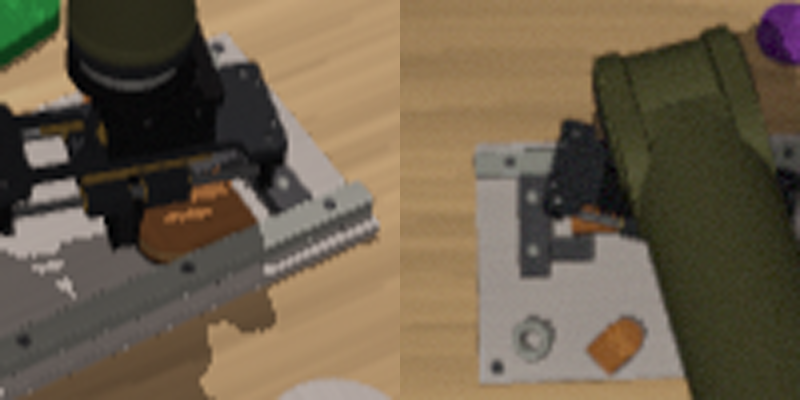

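Call:
{"fn": "arm_command", "kwargs": {"targets": [[[-0.0008,-0.003,0,0,0,0,1],[-0.0014,-0.005,0,0,0,0,1],[-0.0019,-0.007,0,0,0,0,1],[-0.0022,-0.008,0,0,0,0,1],[-0.0024,-0.009,0,0,0,0,1],[-0.0027,-0.01,0,0,0,0,1]]]}}

```text
time_s: 12.6
tool_pos: [0.6068, 0.0122, 0.0195]
tool_rot: [180.0, -0.0, -13.7]
force: [0.1, 0.3, 0.3]
grip_width: 0.0007
```

Call:
{"fn": "arm_command", "kwargs": {"targets": [[[-0.0003,-0.001,0,0,0,0,1],[-0.0005,-0.002,0,0,0,0,1],[-0.0008,-0.003,0,0,0,0,1],[-0.0008,-0.003,0,0,0,0,1]]]}}

```text
time_s: 13.0
tool_pos: [0.6067, 0.0157, 0.0195]
tool_rot: [-180.0, 0.0, -13.7]
force: [0.1, 0.3, -0.3]
grip_width: 0.0006
```

Call:
{"fn": "arm_command", "kwargs": {"targets": [[[-0.0003,-0.001,0,0,0,0,1],[-0.0005,-0.002,0,0,0,0,1],[-0.0008,-0.003,0,0,0,0,1],[-0.0008,-0.003,0,0,0,0,1]]]}}

```text
time_s: 13.4
tool_pos: [0.6066, 0.0188, 0.0195]
tool_rot: [-180.0, 0.0, -13.7]
force: [-0.3, -0.8, 1.2]
grip_width: 0.0003
```

```bash
python3 mv.py ; python3 snap.py 10 .615 .08
```

```text
t 13.4 pos [0.6066 0.0188 0.0195] rot [-179.99    0.    -13.7 ] F [-0.34 -0.84  1.23] w 0.0003
```

View pics/s10.png

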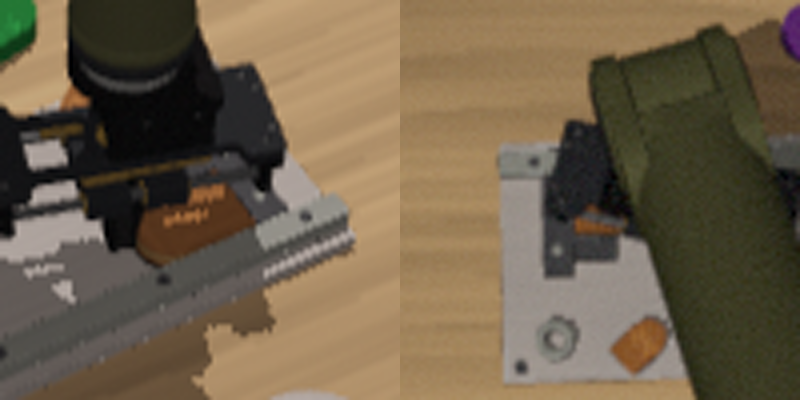

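Call:
{"fn": "arm_command", "kwargs": {"targets": [[[-0.0003,-0.001,0,0,0,0,1],[-0.0005,-0.002,0,0,0,0,1],[-0.0008,-0.003,0,0,0,0,1],[-0.0008,-0.003,0,0,0,0,1]]]}}

```text
time_s: 13.9
tool_pos: [0.6067, 0.0214, 0.0196]
tool_rot: [180.0, -0.0, -13.7]
force: [0.1, -0.3, 0.1]
grip_width: 0.0005
```

Call:
{"fn": "arm_command", "kwargs": {"targets": [[[-0.0003,-0.001,0,0,0,0,1],[-0.0005,-0.002,0,0,0,0,1],[-0.0008,-0.003,0,0,0,0,1],[-0.0008,-0.003,0,0,0,0,1]]]}}

```text
time_s: 14.3
tool_pos: [0.6072, 0.0217, 0.0197]
tool_rot: [179.8, -0.1, -13.8]
force: [1.7, -6.7, 0.7]
grip_width: 0.0003
```

```bash
python3 mv.py ; python3 snap.py 11 .615 .08
```

```text
t 14.3 pos [0.6072 0.0217 0.0197] rot [ 1.7983e+02 -1.0000e-01 -1.3820e+01] F [ 1.68 -6.68  0.7 ] w 0.0003
```

View pics/s11.png

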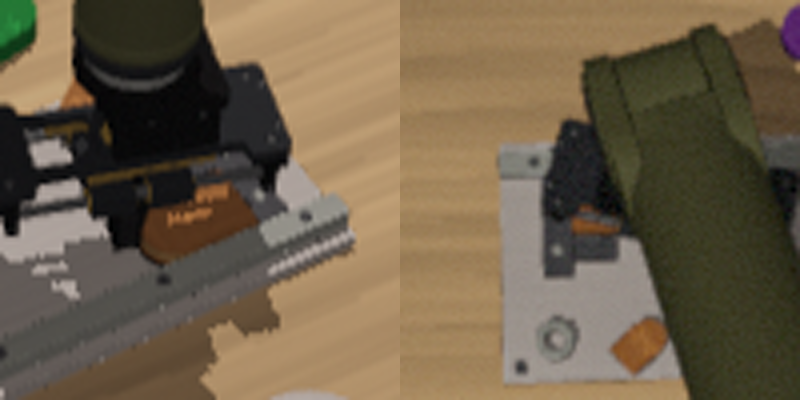

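At the stop: 6.7 N of resistance along y. I add a small lean towards the rail before backing off.

Call:
{"fn": "arm_command", "kwargs": {"targets": [[[0.001,-0.0003,0,0,0,0,1],[0.002,-0.0005,0,0,0,0,1],[0.003,-0.0007,0,0,0,0,1],[0.003,-0.0007,0,0,0,0,1]]]}}

```text
time_s: 14.8
tool_pos: [0.6082, 0.0218, 0.0194]
tool_rot: [179.7, 0.1, -13.8]
force: [-3.2, -6.0, 3.3]
grip_width: 0.0005
```

Call:
{"fn": "arm_command", "kwargs": {"targets": [[[0,0.004,0,0,0,0,1],[0,0.015,0,0,0,0,1],[0,0.03,0,0,0,0,1],[0,0.04,-0.03,0,0,0,1],[0,0.05,-0.07,0,0,0,1],[0,0.08,-0.11,0,0,0,1],[0,0.12,-0.13,0,0,0,1],[0,0.16,-0.13,0,0,0,1],[0,0.2,-0.13,0,0,0,1],[0,0.22,-0.13,0,0,0,1]]]}}

```text
time_s: 15.8
tool_pos: [0.5553, -0.195, 0.1497]
tool_rot: [179.9, -0.0, -14.1]
force: [-0.1, -0.1, 0.3]
grip_width: 0.0008
```

```bash
python3 mv.py ; python3 snap.py 12 .615 .08; python3 - <<'E'
from fit import *
for n in('scene12','top12'):
    c=load(n); x,f=fit_blank(c,[.617,.065,.02]);print(n,x,np.degrees(x[2]),f)
    im=rect(c,.032,.53,.67,-.02,.14,2500);cv2.imwrite(f'pics/r{n}.png',cv2.resize(im[:,:,::-1],None,fx=1.8,fy=1.6))
E
```

```text
t 15.8 pos [ 0.5553 -0.195   0.1497] rot [ 1.7986e+02 -1.0000e-02 -1.4070e+01] F [-0.1  -0.07  0.3 ] w 0.0008
scene12 [0.62114023 0.06655583 0.05837316] 3.344535931601821 0.08400333672761917
top12 [0.61702426 0.06730319 0.0077713 ] 0.445262589192688 0.04436294361948967
```

View pics/s12.png

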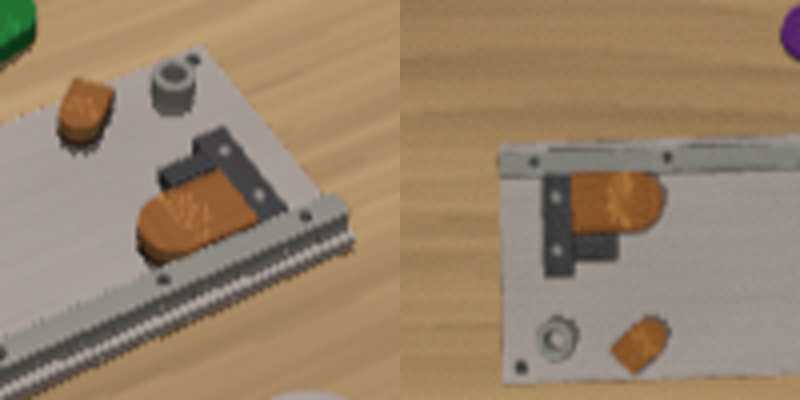

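View pics/rtop12.png

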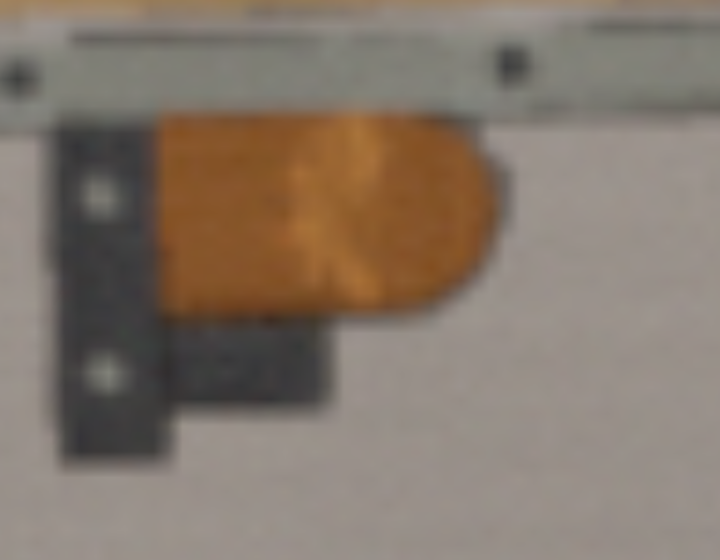

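View pics/rscene12.png

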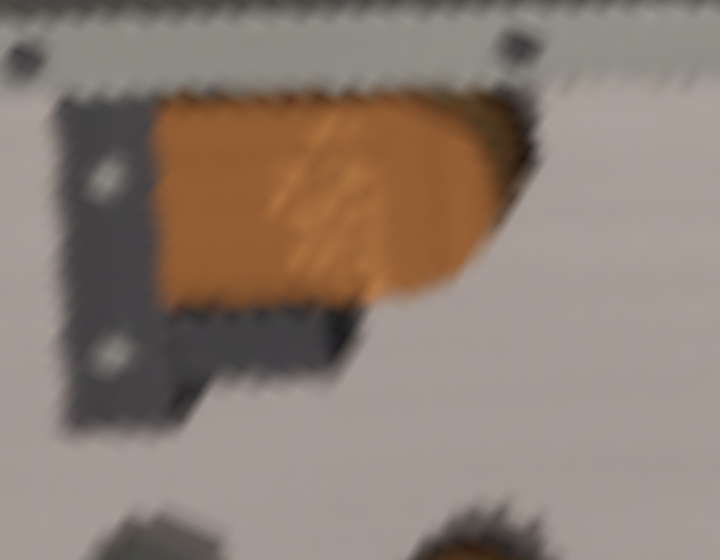

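The blank sits in the corner (top crop px (615,203)) with no visible gap at rail or stop. The yaw fits disagree, 0.4° against 3.3°, so I check the rail contact with a light square push on the protruding straight side, clear of the cheek.

```bash
python3 mv.py .552 .05 .15 1.4
```

```text
t 15.9 pos [ 0.5554 -0.1948  0.1493] rot [ 1.7987e+02  2.0000e-02 -1.4180e+01] F [-0.24  0.72 -0.38] w 0.0005
shift [-0.0633 -0.2366 -0.0012] rotvec [  0.12   0.04 -15.58]
```

Call:
{"fn": "arm_command", "kwargs": {"targets": [[[-0.006,-0.022,0,0,0,-2,1],[-0.015,-0.055,0,0,0,-5,1],[-0.025,-0.095,0,0,0,-8,1],[-0.035,-0.135,0,0,0,-11,1],[-0.046,-0.175,0,0,0,-14,1],[-0.056,-0.21,0,0,0,-15.6,1],[-0.061,-0.228,0,0,0,-15.6,1],[-0.063,-0.237,0,0,0,-15.6,1],[-0.063,-0.237,0,0,0,-15.6,1]]]}}

```text
time_s: 16.8
tool_pos: [0.5515, 0.0603, 0.1497]
tool_rot: [-180.0, -0.0, 2.3]
force: [-0.3, -0.6, -0.7]
grip_width: 0.0002
```

```bash
python3 mv.py .552 .05 .02 1.4
```

```text
t 16.8 pos [0.5515 0.0603 0.1497] rot [-179.96   -0.      2.29] F [-0.26 -0.59 -0.73] w 0.0002
shift [1.000e-04 1.040e-02 1.297e-01] rotvec [-0.04 -0.    0.89]
```

Call:
{"fn": "arm_command", "kwargs": {"targets": [[[0,0,0.01,0,0,0,1],[0,0,0.02,0,0,0,1],[0,0,0.02,0,0,0,1],[0,0,0.02,0,0,0,1]]]}}

```text
time_s: 17.2
tool_pos: [0.552, 0.0551, 0.1287]
tool_rot: [-180.0, 0.1, 1.8]
force: [0.3, -0.7, 0.4]
grip_width: 0.0004
```

```bash
python3 mv.py .552 .05 .02 1.4
```

```text
t 17.2 pos [0.552  0.0551 0.1287] rot [-1.80e+02  9.00e-02  1.79e+00] F [ 0.25 -0.66  0.4 ] w 0.0004
shift [0.     0.0051 0.1087] rotvec [-0.    0.09  0.39]
```

Call:
{"fn": "arm_command", "kwargs": {"targets": [[[0,0,0.01,0,0,0,1],[0,0,0.025,0,0,0,1],[0,0,0.04,0,0,0,1],[0,0,0.055,0,0,0,1],[0,0,0.065,0,0,0,1],[0,0,0.07,0,0,0,1],[0,0,0.07,0,0,0,1],[0,0,0.07,0,0,0,1]]]}}

```text
time_s: 18.0
tool_pos: [0.5528, 0.0563, 0.0598]
tool_rot: [-180.0, -0.0, 1.9]
force: [-0.0, -0.8, -0.0]
grip_width: 0.0006
```

```bash
python3 mv.py .552 .05 .02 1.4
```

```text
t 18.0 pos [0.5528 0.0563 0.0598] rot [-1.80e+02 -4.00e-02  1.89e+00] F [-0.01 -0.78 -0.01] w 0.0006
shift [-0.001   0.0063  0.0398] rotvec [-0.   -0.04  0.49]
```

Call:
{"fn": "arm_command", "kwargs": {"targets": [[[0,0.003,0,0,0,0.4,1],[0,0.006,0,0,0,0.4,1],[0,0.0065,0.005,0,0,0.4,1],[0,0.0065,0.018,0,0,0.4,1],[0,0.0065,0.03,0,0,0.4,1],[0,0.0065,0.036,0,0,0.4,1],[0,0.0065,0.04,0,0,0.4,1],[0,0.0065,0.04,0,0,0.4,1]]]}}

```text
time_s: 18.8
tool_pos: [0.552, 0.0498, 0.0186]
tool_rot: [-180.0, 0.1, 1.5]
force: [0.6, 0.7, 0.4]
grip_width: 0.0005
```

```bash
python3 mv.py .575 .05 .02 1.4; python3 snap.py 13 .6 .06
```

```text
t 18.8 pos [0.552  0.0498 0.0186] rot [-1.7999e+02  9.0000e-02  1.5000e+00] F [0.64 0.66 0.38] w 0.0005
shift [ 0.023   0.0004 -0.0014] rotvec [-0.01  0.09  0.1 ]
```

View pics/s13.png

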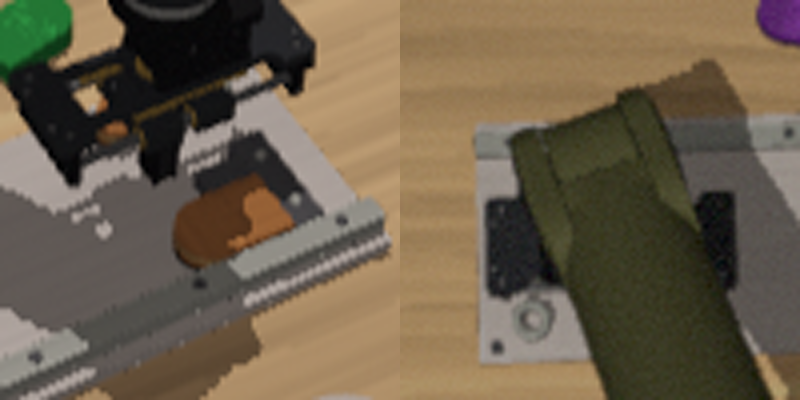

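Call:
{"fn": "arm_command", "kwargs": {"targets": [[[0.006,0,-0.001,0,0,0,1],[0.012,0,-0.001,0,0,0,1],[0.018,0,-0.001,0,0,0,1],[0.023,0,-0.001,0,0,0,1],[0.026,0,-0.001,0,0,0,1],[0.026,0,-0.001,0,0,0,1]]]}}

```text
time_s: 19.5
tool_pos: [0.5791, 0.0504, 0.0205]
tool_rot: [-180.0, -0.0, 1.5]
force: [-0.4, -0.2, -0.0]
grip_width: 0.0001
```

Call:
{"fn": "arm_command", "kwargs": {"targets": [[[0.001,0,0,0,0,0,1],[0.002,0,0,0,0,0,1],[0.003,0,0,0,0,0,1],[0.003,0,0,0,0,0,1]]]}}

```text
time_s: 19.9
tool_pos: [0.5817, 0.0504, 0.0206]
tool_rot: [180.0, -0.0, 1.5]
force: [0.7, 1.2, -0.2]
grip_width: 0.0006
```

Call:
{"fn": "arm_command", "kwargs": {"targets": [[[0.001,0,0,0,0,0,1],[0.002,0,0,0,0,0,1],[0.003,0,0,0,0,0,1],[0.003,0,0,0,0,0,1]]]}}

```text
time_s: 20.3
tool_pos: [0.5833, 0.0504, 0.0203]
tool_rot: [180.0, 0.2, 1.5]
force: [-4.6, -0.2, 3.3]
grip_width: 0.0003
```

Contact at TCP x = 0.5833 with 4.6 N; the rail push predicts 0.583, so the side is on the rail. Backing off for a final look.

Call:
{"fn": "arm_command", "kwargs": {"targets": [[[-0.005,0,0,0,0,0,1],[-0.02,0,0,0,0,0,1],[-0.032,0,0,0,0,0,1],[-0.032,0,-0.02,0,0,0,1],[-0.032,0,-0.06,0,0,0,1],[-0.032,0.03,-0.1,0,0,0,1],[-0.032,0.07,-0.13,0,0,0,1],[-0.032,0.11,-0.13,0,0,0,1],[-0.032,0.15,-0.13,0,0,0,1],[-0.032,0.19,-0.13,0,0,0,1]]]}}

```text
time_s: 21.3
tool_pos: [0.5577, -0.142, 0.1513]
tool_rot: [179.9, -0.1, 1.5]
force: [0.1, -0.2, -0.0]
grip_width: 0.0003
```

Call:
{"fn": "arm_command", "kwargs": {"targets": [[[0,0.03,0,0,0,0,1],[0,0.05,0,0,0,0,1],[0,0.05,0,0,0,0,1],[0,0.05,0,0,0,0,1],[0,0.05,0,0,0,0,1]]]}}

```text
time_s: 21.8
tool_pos: [0.5591, -0.1882, 0.1506]
tool_rot: [-180.0, -0.0, 1.6]
force: [-0.2, 0.9, -0.3]
grip_width: 0.0005
```

```bash
python3 mv.py .61 -.03 .02 -13.6; python3 snap.py 14 .615 .08; python3 - <<'E'
from fit import *
out=[]
for n in('top12','top14','scene12','scene14'):
    c=load(n); x,f=fit_blank(c,[.617,.065,.02]);print(n,x,np.degrees(x[2]),f)
    im=rect(c,.032,.58,.66,.01,.12,3600);out.append(im[:,:,::-1])
cv2.imwrite('pics/cmp.png',np.vstack([np.hstack(out[:2]),np.hstack(out[2:])]))
E
```

```text
t 21.8 pos [ 0.5591 -0.1882  0.1506] rot [-1.7997e+02 -3.0000e-02  1.6200e+00] F [-0.19  0.94 -0.35] w 0.0005
shift [ 0.0553 -0.1566  0.1308] rotvec [-0.04 -0.02 15.22]
top12 [0.61702426 0.06730319 0.0077713 ] 0.445262589192688 0.04436294361948967
top14 [0.6170651  0.06725994 0.00698284] 0.4000873960253133 0.037660256028175354
scene12 [0.62114023 0.06655583 0.05837316] 3.344535931601821 0.08400333672761917
scene14 [0.62116815 0.06650233 0.06059028] 3.4715670582271314 0.07903963327407837
```

View pics/cmp.png

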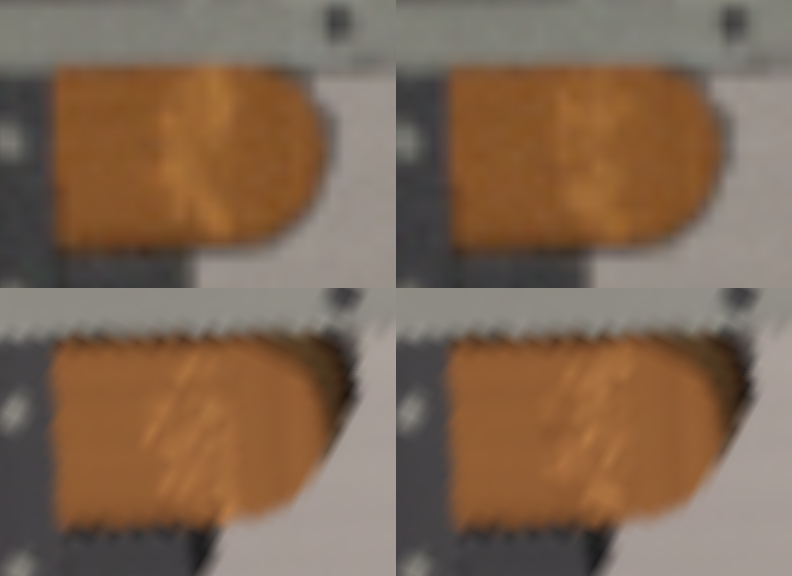

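The blank did not move under the check push (fits before and after agree within 0.1 mm), it shows no gap at rail or stop, and the hand is clear. I compare the bystanders, then hand in.

```bash
python3 - <<'E'
from h import *
a,b=load('scene0')['img'],load('scene14')['img']
cv2.imwrite('pics/fin.png',b[:,:,::-1])
t0,t1=load('top0'),load('top14')
for n,(u,v) in dict(small=(265,240),collar=(244,238),can1=(165,198),can2=(280,128),primer=(403,197)).items():
    T=t0['img'][v-12:v+13,u-12:u+13]; S=t1['img'][v-18:v+19,u-18:u+19]
    r=cv2.matchTemplate(S,T,cv2.TM_CCOEFF_NORMED); print(n,cv2.minMaxLoc(r)[1::2])
sign=__import__('cell').sign_off; print(sign())
E
```

```text
small (0.9954477548599243, (6, 6))
collar (0.9922642707824707, (6, 6))
can1 (0.9977432489395142, (6, 6))
can2 (0.9977738857269287, (6, 6))
primer (0.9236569404602051, (6, 6))
the job is handed in; nothing more can be done
None
```

The big heel blank is home in the corner pocket against both rail and stop, and I handed the job in at about 22 s with the hand clear above the bed. I first pushed it square onto the rail with two fingertips. Then I slid it flat end first along the rail, pushing on the round end with closed fingertips turned 15° so the push also leaned onto the rail.

- **Stop:** the blank met the stop with about 6.7 N of resistance along the rail. That push had slightly dragged it off the rail side, so I added a small lean back towards the rail.
- **Rail:** a light push on the protruding side was resisted at tool x = 0.5833 m, against 0.583 m expected for rail contact. The blank did not move (fits before and after agree within 0.1 mm).
- **Pictures:** both cameras show no visible gap at rail or stop.
- **Bystanders:** the small heel blank, collar and all three cans I compared (including the glue and primer cans) are at the same pixels as at the start. The mallet, brush and coloured look-alikes were not compared.
- **Disagreement:** the yaw fits did not agree. The top camera gave 0.4° and the scene camera 3.5°, while the jig is at about 1.5°. I put this down to fitting error and relied on the contact checks.

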